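# Hook, nest and latch a tapered tub in its bench caddy

## Robot

A 6-joint arm with a two-finger parallel gripper is mounted at the origin on a cart in front of the work surface, level with it; the furniture and walls round the work are solid. World frame = base frame: x ahead of the robot, y to its left, z up, the work surface at z = 0. Lengths are in m, angles in degrees, forces in N, time in s.
With the tool pointing down it reaches from about 0.375 to 0.975 m from the base axis. Payload 3.8 kg.
Tool frame: the origin (TCP) lies at the very end of the fingers, on their centre line; the grasp point (between the pads) lies 19 mm behind it (r.grasp_offset is the distance from the TCP to the grasp point, in m); z points along the fingers, y is the line along which they close (so a half turn about z gives the same grasp; the last joint's range is limited). The gripper opens to 88 mm and grips with 3 to 60 N. Pads are 18 mm wide; open, the fingers measure 123 mm over their backs; the gripper's body (75 mm by 187 mm) begins 45 mm behind the grasp point.
Start: joints at [-79.464, 15.12, 91.902, -0, 72.978, -2.114], TCP at [0.148, -0.659, 0.216] pointing down, gripper open.
Joint ranges: [-150.88, 150.88], [-54.13, 125.18], [17.81, 147.31], [-75.09, 255.09], [0, 152.58], [-146.25, 146.25]. Speed limits (degrees/s): [147.25, 147.25, 180, 180, 180, 180].

## Interface

Orientations are given as a 3x3 rotation matrix whose columns are the frame's x, y, z axes.
In Python, from plant import r gives the robot as it stands.
- The arm moves only by the tool drive_tool, never from a script. Its argument "plan" is one flat list of numbers, 7 for each row, row after row: the finger opening in mm, from 0 to 88.1, then the shift along the tool's x, y, z in mm, then the turn, a rotation vector about the tool's x, y, z in degrees. A call has exactly 5 rows; each row shifts and turns the commanded pose from where the row before left it, along the tool's axes as they then stand; what a row does not reach is not made up. A row lasts 1/8 s, in which the tool goes at most 62.5 mm and 10.7 degrees, less where a joint would pass 70% of its speed; a pose out of reach is approached as far as the arm can. A call with a gripper value outside its range is refused whole. The fingers move at their own pace and stop on an object; "force" is the grip in N (left out, the last holds). Time passes only in rows, so rows that do not move let the fingers close, or fill a call up. It gives the time, the measured TCP pose, the force, the opening and the grip force at its end, in the units of the state.
- r.observe(): the state, without advancing time (a new reading comes with each control period).
- r.grab_frame(name): name is "scene" or "top" or "wrist"; returns the picture (480x640x3 uint8, red, green, blue); there is no depth.
- r.get_calibration(name): a dict with "fx", "fy", "cx", "cy" (pixels), "pose" (4x4, takes a point from camera to world coordinates). Camera axes: x right, y up, looking along -z (the intrinsics and any distortion apply to the point x, -y, -z); pixel columns grow to the right and rows downward; lengths in m; the calibration is good to about 2 mm. A picture is of the moment at which its call begins: read the wrist's pose just before it. get_calibration takes no time and is no camera call; for the wrist camera it gives the pose at the moment of the call.
- r.finish_job(): hands the job in; it is judged then, once.
The state is a dict: "time_s": time; "joint_pos": joint angles; "dq": joint speeds; "joint_efforts": joint torques, N m; "tool_pos": TCP position; "eef_rot": TCP orientation; "wrist_force": force on the tool from outside, world axes, zero at the start; "moment": the same for the moment, N m; "gripper_width": finger opening in m; "grasp_force": force on a finger pad.
Only numpy, scipy, OpenCV 4.12 (cv2) and the standard library are available. Lean on these libraries where they do the work, as an engineer would, in place of code of your own. Each camera call takes 0.05 s, during which the arm holds its last target. There are 200 camera calls.

## Task

Put the orange tub back into the blue bench caddy: slip its tongue in under the yellow keeper with the other end of the tub still raised, then swing that end down so that the tub nests fully home, and press until the yellow sprung latch snaps out over its rim. Do not force it. Let go, and leave the other things on the bench where they are.

Things in the scene. Friction and masses are not known exactly. Their poses are not given: they have to be found in the camera images.
- tub: loose orange open tub, 0.25 kg +-30 %, standing on the bench. Origin: centre of its underside, z up, x along its length towards the tongue. Tapered: 92 x 52 mm at the bottom, 120 x 76 mm at 45 mm height; round the top a flange, 136 x 92 mm over all, 45 to 50 mm above the origin
- tub_grip (a point): where to hold the tub, (0, 0, 92) mm in its frame: a black upright bar on the wall across its middle, 14 mm thick along x, 60 mm wide along y, from 62 to 112 mm above the origin; take it from above with the fingers closing along the tub's x
- tub_tip (a point): end of the tub's tongue, mid-thickness: (84, 0, 47.5) mm in the tub's frame. The tongue, 36 mm wide and 5 mm thick like the flange, sticks out from the flange's +x end, from x = 68 to 84 mm
- tub_tail (a point): outer edge of the flange at the tub's other end (the end to be swung down), mid-thickness: (-68, 0, 47.5) mm in the tub's frame
- caddy: blue caddy screwed to the bench, 197 x 136 mm over its feet. Origin: centre of its underside, z up, x along its length towards the keeper. Its cavity has the tub's taper with 2 mm clearance (mouth 124 x 80 mm, floor 8 mm above the bench); the rim, on which the tub's flange finally rests, is 60 mm above the bench
- caddy_home (a point): (0, 0, 15) mm in the caddy's frame: where the tub's origin is when the tub is home, give or take 2 mm in x and y, with the caddy's yaw and level
- keeper_edge (a point): middle of the keeper's lower edge that faces the cavity: (76, 0, 68) mm in the caddy's frame. The yellow keeper plate lies over the caddy's +x end from x = 76 to 97 mm, 68 to 74 mm above the bench; the gap under it is open towards the cavity only, so a tub lowered level lands with its tongue on the keeper
- keeper_slot (a point): (82.5, 0, 62) mm in the caddy's frame, inside the slot for the tongue: 44 mm wide, floor 51 mm above the bench, closed behind at x = 89 mm. The tongue goes in with the tub tilted 25 to 35 degrees, tongue end low, tongue end's middle 58 to 62 mm high; the tail end of the tub's bottom then passes over rim and latch
- latch (a joint): slide of the yellow sprung latch at the caddy's -x end, in m: 0 = sprung out, up to 0.010 pushed back (caddy -x). Spring 2.8 N at 0 plus 350 N/m. The tub's flange coming down on its bevel pushes it back; it snaps out over the flange when the tub is home. Takes about 4 to 15 N of downward push at the tub's grip
- latch_nose (a point): lower front edge of the latch's 28 mm wide nose: (-63, 0, 67) mm in the caddy's frame when out, so 5 mm over the seated tub's flange and 2 mm above it. The bevel rises from 68.5 mm height here to x = -71.5 mm at 83 mm height; the latch's top is 87 mm high
- sanding_block: bystander: brown cork sanding block, 96 x 63 x 30 mm; origin at the centre of its underside
- try_square: bystander: try square, 153 x 105 x 15 mm, wooden stock and steel blade; origin under its middle
- c_clamp: bystander: blue C-clamp lying flat, 108 x 78 x 12 mm; origin under its middle
- tape_measure: bystander: dark pocket tape measure, 60 x 74 x 28 mm; origin under its middle
- flat_file: bystander: flat file with black handle, 295 x 25 x 25 mm, along its x; origin under its middle

How it is judged:
By the outcome, as a careful person would: the job done as asked, in the order asked, and still so for the second after the job is handed in, with the robot touching nothing.
It also fails if it takes over 58 s, if anything falls off the work surface, if the arm or the gripper's body presses on something with over 40 N, if the wrist force passes 120 N, or if a joint passes its speed limit or range.

## Working session

There is one attempt and no reset: what is moved stays moved. The work goes in short steps, Python scripts to look and compute and a tool call to move; the robot and the scene stay as the last step left them, time stands still between calls to the robot, and variables do not carry over. Pictures are saved under pics/ and viewed, at most 10 in all, crops included, and the job is handed in when it is done.

Besides the shell and the picture viewer there is one more tool, called by a JSON object that holds its "name" and its "arguments". drive_tool: Moves the arm, as the interface text tells. Its arguments: {"type":"object","properties":{"plan":{"type":"array"},"force":{"type":"number"}},"required":["plan"]}

```bash
ls; mkdir -p pics
python3 - <<'E'
from plant import r
import cv2,numpy as np
o=r.observe();print(o['tool_pos'],o['eef_rot'],o['wrist_force'],o['time_s'])
a=r.grab_frame("scene");b=r.grab_frame("top")
np.save('scene.npy',a);np.save('top.npy',b)
for n in("scene","top"):
    c=r.get_calibration(n);print(n,{k:(np.round(v,4).tolist() if k=='pose' else v) for k,v in c.items()})
cv2.imwrite('pics/top0.png',b[...,::-1]);cv2.imwrite('pics/scene0.png',a[...,::-1])
E
```

```text
pics
[ 0.14769374 -0.65787791  0.21480906] [[ 9.75721341e-01  2.19015298e-01 -4.04492622e-04]
 [ 2.19015658e-01 -9.75718967e-01  2.15377105e-03]
 [ 7.70376850e-05 -2.19007060e-03 -9.99997599e-01]] [ 0.62811056 -0.27906883  0.8056442 ] 0.0
scene {'fx': 588.2440377617577, 'fy': 588.2440377617577, 'cx': 323.6538161689342, 'cy': 236.3662728001104, 'pose': [[-0.785, 0.3381, -0.519, -0.3565], [-0.6194, -0.427, 0.6588, 1.1777], [0.0011, 0.8387, 0.5446, 1.0446], [0.0, 0.0, 0.0, 1.0]]}
top {'fx': 444.8763198433642, 'fy': 444.8763198433642, 'cx': 320.2215982539909, 'cy': 243.42660865018013, 'pose': [[0.001, 0.9862, -0.1653, 0.3604], [-1.0, -0.0005, -0.0091, 0.0304], [-0.0091, 0.1653, 0.9862, 1.2134], [0.0, 0.0, 0.0, 1.0]]}
```

View pics/top0.png

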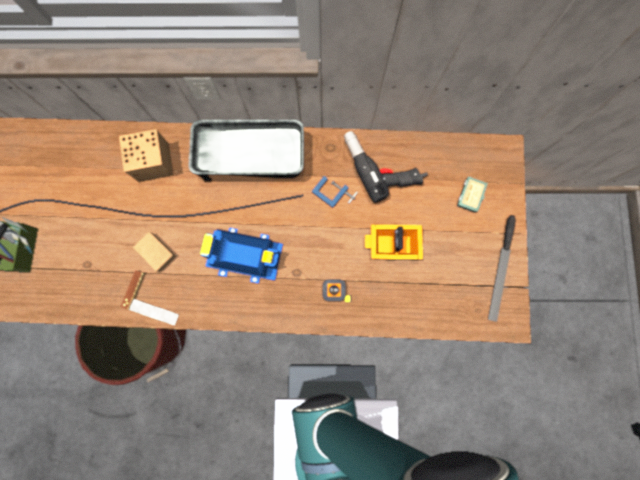

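View pics/scene0.png

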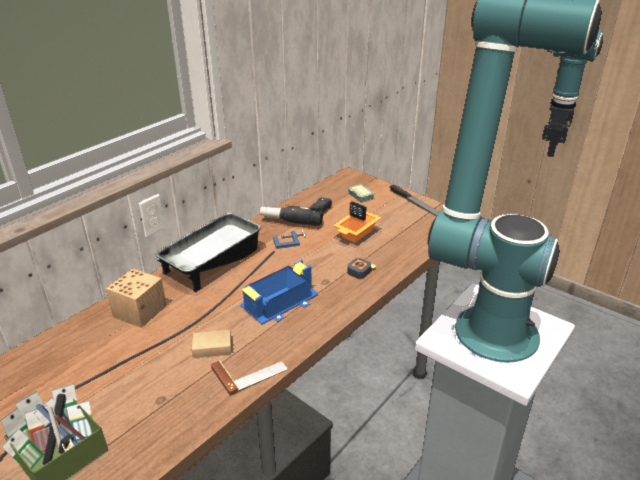

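The top view shows the tub at about (397,242) with its tongue left, at (368,242). The caddy is at about (243,255), with its keeper left at (207,244) and its latch right at (269,257). Next I take coarse positions.

```bash
cat > h.py <<'E'
import numpy as np,cv2
from scipy.spatial.transform import Rotation as R
def ray(c,uv,z):
    uv=np.atleast_2d(uv).astype(float);P=np.array(c['pose'])
    d=np.c_[(uv[:,0]-c['cx'])/c['fx'],-(uv[:,1]-c['cy'])/c['fy'],-np.ones(len(uv))]@P[:3,:3].T
    return P[:3,3]+d*((z-P[2,3])/d[:,2])[:,None]
def proj(c,X):
    P=np.array(c['pose']);q=(np.atleast_2d(X)-P[:3,3])@P[:3,:3]
    return np.c_[c['cx']+c['fx']*q[:,0]/-q[:,2],c['cy']-c['fy']*q[:,1]/-q[:,2]]
def hsv(im,lo,hi):
    return cv2.inRange(cv2.cvtColor(im,cv2.COLOR_RGB2HSV),np.array(lo),np.array(hi))
def blobs(m,amin):
    n,l,s,ce=cv2.connectedComponentsWithStats(m)
    return [(s[i].tolist(),ce[i].round(1).tolist(),l==i) for i in range(1,n) if s[i,4]>=amin]
def rel(p0,R0,p1,R1):
    "shift mm, rotvec deg in tool axes"
    return np.round(1000*R0.T@(np.array(p1)-p0),1),np.round(R.from_matrix(R0.T@R1).as_rotvec(degrees=True),2)
def down(xdir,sign=-1):
    "tool rotation, z down, tool y = sign*xdir"
    y=sign*np.array([xdir[0],xdir[1],0.]);y/=np.linalg.norm(y);z=np.array([0,0,-1.]);return np.c_[np.cross(y,z),y,z]
E
python3 - <<'E'
from h import *
from plant import r
im=np.load('top.npy');c=r.get_calibration('top')
for nm,lo,hi,z in(('orange',(8,150,120),(22,255,255),.05),('yellow',(23,120,120),(32,255,255),.078),('blue',(100,120,50),(125,255,255),.03)):
    for s,ce,m in blobs(hsv(im,lo,hi),15): print(nm,s,ce,ray(c,ce,z).round(3))
w=r.get_calibration('wrist');o=r.observe();Rt=np.array(o['eef_rot'])
P=np.array(w['pose']);print(w['fx'],w['cx'],w['cy']);print((Rt.T@P[:3,:3]).round(3),(Rt.T@(P[:3,3]-o['tool_pos'])).round(4))
E
```

```text
orange [365, 223, 54, 32, 764] [397.4, 239.3] [[ 0.566 -0.164  0.05 ]]
orange [421, 225, 3, 21, 23] [422.0, 234.3] [[ 0.58  -0.229  0.05 ]]
orange [365, 247, 58, 13, 85] [388.6, 257.0] [[ 0.519 -0.139  0.05 ]]
orange [125, 272, 15, 29, 140] [132.4, 285.2] [[0.445 0.533 0.05 ]]
orange [328, 283, 13, 14, 91] [334.0, 289.9] [[0.433 0.005 0.05 ]]
yellow [365, 225, 58, 34, 674] [392.9, 241.8] [[ 0.555 -0.147  0.078]]
yellow [200, 235, 13, 18, 160] [206.0, 244.1] [[0.549 0.337 0.078]]
yellow [379, 236, 13, 17, 206] [384.9, 243.8] [[ 0.55  -0.126  0.078]]
yellow [406, 237, 4, 16, 53] [407.7, 245.0] [[ 0.546 -0.185  0.078]]
yellow [262, 251, 11, 11, 102] [266.8, 256.3] [[0.517 0.179 0.078]]
yellow [344, 295, 7, 7, 40] [347.2, 298.1] [[ 0.41  -0.028  0.078]]
blue [207, 230, 75, 53, 2452] [242.8, 254.4] [[0.529 0.25  0.03 ]]
421.46018941821313 319.3875696347016 235.20342032829421
[[ 0.001  0.965  0.262]
 [ 1.    -0.001  0.001]
 [ 0.001  0.262 -0.965]] [ 0.0676  0.0011 -0.1685]
```

{"name": "drive_tool", "arguments": {"plan": [88,34.6,-25.6,-2.3,0,0,0,88,34.6,-25.6,-2.3,0,0,0,88,34.6,-25.6,-2.3,0,0,0,88,34.6,-25.6,-2.3,0,0,0,88,34.6,-25.6,-2.3,0,0,0]}}

```text
time_s: 0.72
tool_pos: [0.2892, -0.4944, 0.2271]
eef_rot: [[0.976, 0.219, -0.0], [0.219, -0.976, 0.001], [-0.0, -0.001, -1.0]]
wrist_force: [0.6, 0.0, -0.3]
gripper_width: 0.0877
grasp_force: 0.0
```

{"name": "drive_tool", "arguments": {"plan": [88,34.6,-25.6,-2.3,0,0,0,88,34.6,-25.6,-2.3,0,0,0,88,34.6,-25.6,-2.3,0,0,0,88,34.6,-25.6,-2.3,0,0,0,88,34.6,-25.6,-2.3,0,0,0]}}

```text
time_s: 1.35
tool_pos: [0.4299, -0.3317, 0.2387]
eef_rot: [[0.976, 0.219, -0.001], [0.219, -0.976, 0.0], [-0.0, -0.001, -1.0]]
wrist_force: [0.3, -1.0, 0.3]
gripper_width: 0.0879
grasp_force: 0.0
```

{"name": "drive_tool", "arguments": {"plan": [88,34.6,-25.6,-2.3,0,0,0,88,34.6,-25.6,-2.3,0,0,0,88,34.6,-25.6,-2.3,0,0,0,88,34.6,-25.6,-2.3,0,0,4,88,34.6,-25.6,-2.3,0,0,8]}}

```text
time_s: 1.98
tool_pos: [0.5727, -0.1709, 0.2502]
eef_rot: [[1.0, 0.008, -0.001], [0.008, -1.0, 0.0], [-0.001, -0.0, -1.0]]
wrist_force: [-0.7, 0.3, -0.5]
gripper_width: 0.088
grasp_force: 0.0
```

Run:
```python
from h import *
from plant import r
c=r.get_calibration('wrist');im=r.grab_frame('wrist');np.save('w1.npy',im);import pickle;pickle.dump(c,open('w1.pkl','wb'))
cv2.imwrite('pics/w1.png',im[...,::-1])
for s,ce,m in blobs(hsv(im,(8,150,90),(32,255,255)),100):
    print(s,ce)
    u=m.astype(np.uint8);k,_=cv2.findContours(u,cv2.RETR_EXTERNAL,cv2.CHAIN_APPROX_NONE)
    k=max(k,key=cv2.contourArea);a=cv2.approxPolyDP(k,5,True)[:,0];print(a.tolist());print(ray(c,a,.05)[:,:2].round(4).tolist())
```

```text
[214, 158, 174, 104, 14243] [304.6, 207.9]
[[231, 159], [232, 189], [215, 190], [216, 228], [233, 230], [234, 258], [296, 260], [296, 219], [290, 213], [295, 207], [287, 207], [288, 215], [278, 208], [285, 213], [280, 218], [268, 210], [267, 222], [266, 204], [283, 199], [296, 205], [300, 183], [312, 180], [315, 260], [381, 260], [386, 161]]
[[0.608, -0.095], [0.5819, -0.0946], [0.5809, -0.0796], [0.5463, -0.0785], [0.5446, -0.0938], [0.518, -0.0935], [0.5165, -0.1505], [0.5552, -0.1508], [0.5607, -0.1455], [0.5662, -0.15], [0.5661, -0.1428], [0.5589, -0.1436], [0.5652, -0.1348], [0.5607, -0.141], [0.556, -0.1364], [0.5633, -0.1259], [0.5523, -0.1247], [0.5687, -0.1242], [0.5733, -0.1394], [0.568, -0.1509], [0.5877, -0.1545], [0.5904, -0.165], [0.5167, -0.168], [0.5172, -0.2288], [0.6074, -0.2289]]
```

View pics/w1.png

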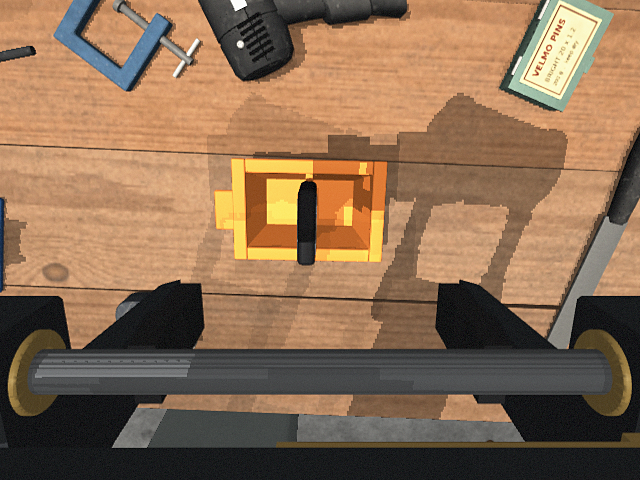

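The wrist view shows the tub flange from about (232,159) to (386,260), with the tongue left at (215,209). That puts the tub centre at (0.563, -0.162) with a yaw of about 89.7°. Next I look at the caddy.

{"name": "drive_tool", "arguments": {"plan": [88,-2,-42,0,0,0,0,88,-2,-42,0,0,0,0,88,-2,-42,0,0,0,0,88,-2,-42,0,0,0,0,88,-2,-42,0,0,0,0]}}

```text
time_s: 2.65
tool_pos: [0.5593, 0.0387, 0.2501]
eef_rot: [[1.0, 0.012, -0.001], [0.012, -1.0, -0.0], [-0.001, 0.0, -1.0]]
wrist_force: [0.4, -0.0, -0.3]
gripper_width: 0.088
grasp_force: 0.0
```

{"name": "drive_tool", "arguments": {"plan": [88,-2,-42,0,0,0,0,88,-2,-42,0,0,0,0,88,-2,-42,0,0,0,0,88,-2,-42,0,0,0,0,88,-2,-42,0,0,0,0]}}

```text
time_s: 3.28
tool_pos: [0.547, 0.2485, 0.2501]
eef_rot: [[1.0, 0.012, -0.001], [0.012, -1.0, -0.0], [-0.001, 0.0, -1.0]]
wrist_force: [0.8, -0.2, 0.4]
gripper_width: 0.088
grasp_force: 0.0
```

Run:
```python
from h import *
from plant import r
c=r.get_calibration('wrist');im=r.grab_frame('wrist');np.save('w2.npy',im);import pickle;pickle.dump(c,open('w2.pkl','wb'))
cv2.imwrite('pics/w2.png',im[...,::-1])
for nm,lo,hi,z,am in(('yel',(20,150,90),(34,255,255),.074,150),('blue',(100,120,40),(125,255,255),.06,1000)):
  for s,ce,m in blobs(hsv(im,lo,hi),am):
    print(nm,s,ce)
    k,_=cv2.findContours(m.astype(np.uint8),cv2.RETR_EXTERNAL,cv2.CHAIN_APPROX_NONE)
    a=cv2.approxPolyDP(max(k,key=cv2.contourArea),4,True)[:,0];print(a.tolist());print(ray(c,a,z)[:,:2].round(4).tolist())
```

```text
yel [382, 221, 39, 38, 365] [391.9, 237.1]
[[420, 229], [389, 221], [382, 251], [394, 258], [393, 226]]
[[0.5277, 0.1626], [0.5343, 0.1891], [0.5079, 0.1936], [0.5017, 0.183], [0.53, 0.1855]]
blue [197, 126, 241, 160, 22553] [316.1, 208.5]
[[207, 164], [225, 168], [229, 185], [218, 234], [197, 232], [223, 237], [222, 253], [381, 285], [387, 270], [424, 271], [418, 256], [426, 231], [437, 226], [416, 206], [424, 178], [383, 168], [384, 150], [363, 146], [359, 161], [292, 148], [294, 131], [271, 126], [268, 142], [228, 135], [225, 157]]
[[0.5784, 0.3428], [0.5753, 0.3278], [0.5609, 0.3251], [0.5174, 0.3367], [0.519, 0.355], [0.5147, 0.3324], [0.4999, 0.334], [0.4711, 0.1906], [0.4857, 0.1859], [0.4851, 0.1525], [0.4993, 0.159], [0.5224, 0.1537], [0.5271, 0.1444], [0.5447, 0.1641], [0.5689, 0.159], [0.5769, 0.1943], [0.5919, 0.1943], [0.5949, 0.2119], [0.5825, 0.2148], [0.5926, 0.2711], [0.6064, 0.2694], [0.6101, 0.2883], [0.5972, 0.2911], [0.6025, 0.3241], [0.5844, 0.3274]]
```

View pics/w2.png

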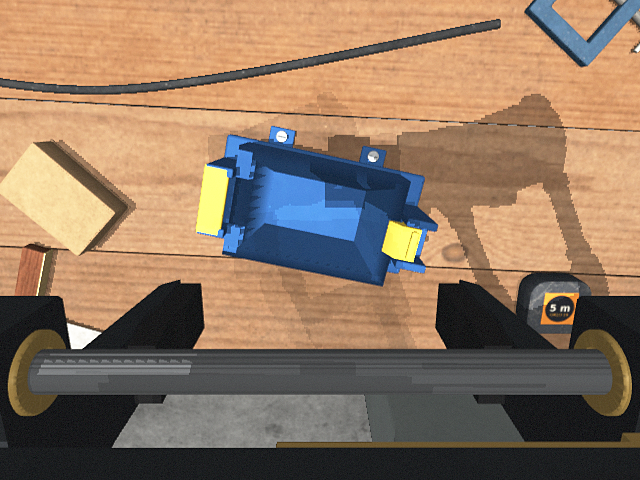

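Run:
```python
from h import *
import pickle
im=np.load('w2.npy');c=pickle.load(open('w2.pkl','rb'))
th=np.radians(11.45);ex=np.array([np.sin(th),np.cos(th)]);ey=np.array([-ex[1],ex[0]])
for s,ce,m in blobs(hsv(im[:,190:430],(20,130,150),(36,255,255)),150):
    k,_=cv2.findContours(m.astype(np.uint8),cv2.RETR_EXTERNAL,cv2.CHAIN_APPROX_NONE)
    k=max(k,key=cv2.contourArea)+[190,0]
    b=cv2.minAreaRect(k.astype(np.float32));a=cv2.approxPolyDP(k,3,True)[:,0];print(s,b)
    for z in(.074,.087):
        w=ray(c,a,z)[:,:2];print(z,a.tolist(),np.c_[w@ex,w@ey].round(4).tolist())
big=cv2.resize(im[110:300,180:450],None,fx=2.9,fy=2.9,interpolation=cv2.INTER_CUBIC);cv2.imwrite('pics/w2c.png',big[...,::-1])
```

```text
[192, 221, 40, 41, 986] ((400.8112487792969, 241.5830078125), (33.5605583190918, 35.23536682128906), 14.931418418884277)
0.074 [[389, 221], [382, 251], [413, 261], [420, 233], [415, 230], [421, 230]] [[0.2914, -0.4861], [0.2906, -0.4593], [0.2622, -0.4562], [0.2631, -0.4816], [0.268, -0.4832], [0.263, -0.4843]]
0.087 [[389, 221], [382, 251], [413, 261], [420, 233], [415, 230], [421, 230]] [[0.2942, -0.4887], [0.2934, -0.4629], [0.2661, -0.4599], [0.267, -0.4843], [0.2716, -0.4859], [0.2669, -0.4869]]
```

View pics/w2c.png

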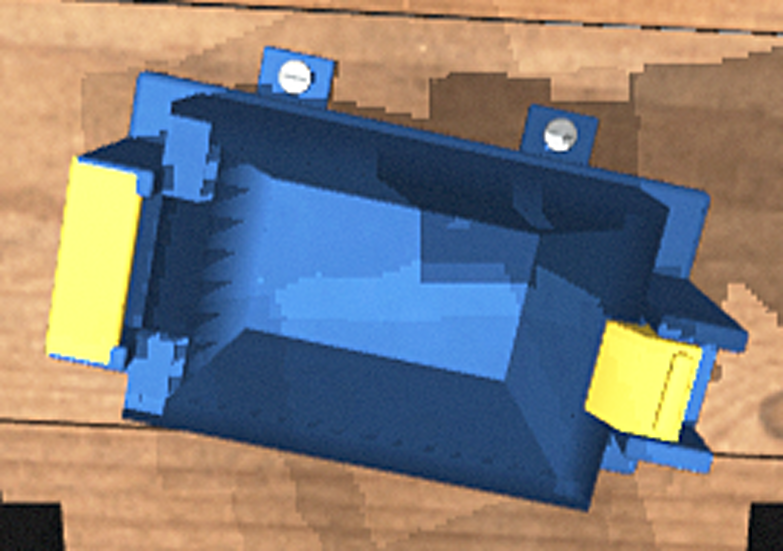

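The crop (origin (180,110), scale 2.9) shows the keeper top at (78,157), (142,171), (121,365) and (48,355). The latch is at (607,322), (700,350), (683,440) and (585,410). The cavity floor is at (265,175), (540,232), (505,380) and (247,330).

Run:
```python
from h import *
import pickle
c=pickle.load(open('w2.pkl','rb'))
th=np.radians(11.45);ex=np.array([np.sin(th),np.cos(th)]);ey=np.array([-ex[1],ex[0]])
for n,z,p in(('keeper',.074,[(78,157),(142,171),(121,365),(48,355)]),('floor',.008,[(265,175),(540,232),(505,380),(247,330)]),('mouth',.06,[(172,102),(668,208),(590,508),(125,418)]),('latchfront',.0685,[(607,322),(585,410)]),('latchback',.087,[(700,350),(683,440)])):
    w=ray(c,np.array(p)/2.9+[180,110],z)[:,:2];print(n,np.c_[w@ex,w@ey].round(4).tolist(),(np.c_[w@ex,w@ey].mean(0)).round(4))
print(np.array(c['pose'])[:3,3])
# top and scene check: keeper/latch blobs
from plant import r
for v in('top','scene'):
    im=np.load(v+'.npy');cc=r.get_calibration(v)
    for s,ce,m in blobs(hsv(im,(23,120,120),(34,255,255)),40):
        w=ray(cc,ce,.074)[0,:2]
        if w[1]>.1:print(v,s,ce,(w@ex).round(4),(w@ey).round(4))
```

```text
keeper [[0.4476, -0.5009], [0.4295, -0.5008], [0.4267, -0.4437], [0.448, -0.4422]] [ 0.4379 -0.4719]
floor [[0.4013, -0.498], [0.3069, -0.4988], [0.3064, -0.4456], [0.3978, -0.4443]] [ 0.3531 -0.4717]
mouth [[0.4267, -0.52], [0.2793, -0.5205], [0.2781, -0.4242], [0.4254, -0.4228]] [ 0.3524 -0.4719]
latchfront [[0.2899, -0.4851], [0.2895, -0.4575]] [ 0.2897 -0.4713]
latchback [[0.2664, -0.4864], [0.2639, -0.4597]] [ 0.2652 -0.4731]
[0.61500728 0.2484459  0.41851905]
top [200, 235, 13, 18, 160] [206.0, 244.1] 0.4406 -0.4717
top [262, 251, 11, 11, 102] [266.8, 256.3] 0.2783 -0.4718
```

{"name": "drive_tool", "arguments": {"plan": [88,1.1,41,0,0,0,0,88,1.1,41,0,0,0,0,88,1.1,41,0,0,0,0,88,1.1,41,0,0,0,0,88,1.1,41,0,0,0,0]}}

```text
time_s: 3.95
tool_pos: [0.5549, 0.0409, 0.2501]
eef_rot: [[1.0, 0.012, -0.001], [0.012, -1.0, -0.0], [-0.001, 0.0, -1.0]]
wrist_force: [0.3, 0.2, 0.1]
gripper_width: 0.0882
grasp_force: 0.0
```

{"name": "drive_tool", "arguments": {"plan": [60,1.1,41,0,0,0,0,60,1.1,41,0,0,0,0,60,1.1,41,0,0,0,0,60,1.1,41,0,0,0,0,60,1.1,41,20,0,0,1.1]}}

```text
time_s: 4.58
tool_pos: [0.5641, -0.1644, 0.232]
eef_rot: [[1.0, -0.008, 0.003], [-0.008, -1.0, -0.001], [0.003, 0.001, -1.0]]
wrist_force: [-0.1, -0.9, 0.2]
gripper_width: 0.0601
grasp_force: 0.0
```

{"name": "drive_tool", "arguments": {"plan": [60,0,0,30,0,0,0,60,0,0,30,0,0,0,60,0,0,15,0,0,0,60,0,0,0,0,0,0,60,0,0,0,0,0,0]}}

```text
time_s: 5.2
tool_pos: [0.5641, -0.1626, 0.1569]
eef_rot: [[1.0, -0.007, 0.002], [-0.007, -1.0, -0.001], [0.002, 0.001, -1.0]]
wrist_force: [0.3, 0.5, 0.5]
gripper_width: 0.0602
grasp_force: 0.0
```

{"name": "drive_tool", "arguments": {"plan": [60,-1,0,30,0,0,0,60,0,0,30,0,0,0,60,0,0,18,0,0,0,60,0,0,6,0,0,0,60,0,0,0,0,0,0]}}

```text
time_s: 5.82
tool_pos: [0.5627, -0.1625, 0.0722]
eef_rot: [[1.0, -0.008, 0.001], [-0.008, -1.0, -0.0], [0.001, 0.0, -1.0]]
wrist_force: [0.2, 0.1, -0.4]
gripper_width: 0.0601
grasp_force: 0.0
```

{"name": "drive_tool", "arguments": {"plan": [8,0,0,0,0,0,0,8,0,0,0,0,0,0,8,0,0,0,0,0,0,8,0,0,0,0,0,0,8,0,0,0,0,0,0], "force": 40}}

```text
time_s: 6.45
tool_pos: [0.5622, -0.1622, 0.0716]
eef_rot: [[1.0, -0.008, -0.0], [-0.008, -1.0, 0.0], [-0.0, -0.0, -1.0]]
wrist_force: [-0.3, -1.3, -3.0]
gripper_width: 0.0134
grasp_force: 40.0
```

```bash
cat >> h.py <<'E'
TH=78.55;O=np.array([.5324,.2518,0])
Rc=R.from_euler('z',TH,degrees=True).as_matrix()
RT=np.array([[0,-1,0],[-1,0,0],[0,0,-1.]]); GZ=.0716   # tool in tub frame
def tgt(tipx,tipz,th,dy=0):
    "tip in caddy frame mm -> tcp pose"
    Rt=Rc@R.from_euler('y',th,degrees=True).as_matrix()
    o=O+Rc@np.array([tipx,dy,tipz])/1000-Rt@np.array([.084,0,.0475])
    return o+Rt@np.array([0,0,GZ]),Rt@RT
def rows(p0,R0,p1,R1,n):
    from scipy.spatial.transform import Slerp
    S=Slerp([0,1],R.from_matrix([R0,R1]));o=[]
    for i in range(n):
        A=S(i/n).as_matrix();s=1000*A.T@(np.array(p1)-p0)/n
        o.append(np.r_[s,R.from_matrix(A.T@S((i+1)/n).as_matrix()).as_rotvec(degrees=True)].round(2).tolist())
    return o
def tipof(p,Rm,x=(84,0,47.5)):
    "tub point in caddy frame (mm) + pitch"
    Rt=Rm@RT.T;o=np.array(p)-Rt@np.array([0,0,GZ])
    a=R.from_matrix(Rc.T@Rt).as_euler('ZYX',degrees=True)
    return (1000*Rc.T@(o+Rt@np.array(x)/1000-O)).round(1),a.round(2)
E
python3 - <<'E'
from h import *
from plant import r
o=r.observe();p=np.array(o['tool_pos'])+[0,0,.15];Rm=np.array(o['eef_rot'])
t=tgt(70,120,30);print(t[0].round(3))
for x in rows(p,Rm,*t,12):print(x)
E
```

```text
[0.534 0.261 0.183]
[-2.61, -35.24, 3.25, -2.49, -0.24, 0.89]
[-3.15, -35.3, 1.72, -2.49, -0.24, 0.89]
[-3.7, -35.29, 0.2, -2.49, -0.24, 0.89]
[-4.25, -35.2, -1.32, -2.49, -0.24, 0.89]
[-4.81, -35.04, -2.83, -2.49, -0.24, 0.89]
[-5.37, -34.8, -4.33, -2.49, -0.24, 0.89]
[-5.93, -34.5, -5.81, -2.49, -0.24, 0.89]
[-6.5, -34.11, -7.28, -2.49, -0.24, 0.89]
[-7.06, -33.66, -8.73, -2.49, -0.24, 0.89]
[-7.62, -33.13, -10.15, -2.49, -0.24, 0.89]
[-8.18, -32.54, -11.55, -2.49, -0.24, 0.89]
[-8.73, -31.87, -12.91, -2.49, -0.24, 0.89]
```

{"name": "drive_tool", "arguments": {"plan": [8,0,0,-10,0,0,0,8,0,0,-30,0,0,0,8,0,0,-40,0,0,0,8,0,0,-40,0,0,0,8,0,0,-30,0,0,0]}}

```text
time_s: 7.08
tool_pos: [0.5624, -0.1626, 0.2238]
eef_rot: [[1.0, -0.008, 0.001], [-0.008, -1.0, -0.001], [0.001, 0.001, -1.0]]
wrist_force: [0.3, -1.2, -2.5]
gripper_width: 0.0134
grasp_force: 39.9
```

{"name": "drive_tool", "arguments": {"plan": [8,-2.6,-35.2,3.2,-2.5,-0.2,0.9,8,-3.2,-35.3,1.7,-2.5,-0.2,0.9,8,-3.7,-35.3,0.2,-2.5,-0.2,0.9,8,-4.2,-35.2,-1.3,-2.5,-0.2,0.9,8,-4.8,-35,-2.8,-2.5,-0.2,0.9]}}

```text
time_s: 7.7
tool_pos: [0.5501, 0.0149, 0.2055]
eef_rot: [[0.996, -0.084, -0.028], [-0.088, -0.972, -0.216], [-0.008, 0.218, -0.976]]
wrist_force: [-0.0, -0.0, -2.3]
gripper_width: 0.0137
grasp_force: 40.0
```

{"name": "drive_tool", "arguments": {"plan": [8,-5.4,-34.8,-4.3,-2.5,-0.2,0.9,8,-5.9,-34.5,-5.8,-2.5,-0.2,0.9,8,-6.5,-34.1,-7.3,-2.5,-0.2,0.9,8,-7.1,-33.7,-8.7,-2.5,-0.2,0.9,8,-7.6,-33.1,-10.2,-2.5,-0.2,0.9]}}

```text
time_s: 8.32
tool_pos: [0.5387, 0.1915, 0.1889]
eef_rot: [[0.986, -0.152, -0.07], [-0.167, -0.893, -0.418], [0.0, 0.424, -0.906]]
wrist_force: [-0.1, -0.6, -3.1]
gripper_width: 0.014
grasp_force: 40.0
```

```bash
cat > nxt.py <<'E'
import sys
from h import *
from plant import r
o=r.observe();p=np.array(o['tool_pos']);Rm=np.array(o['eef_rot'])
print(o['time_s'],'tip',*tipof(p,Rm),'tail',tipof(p,Rm,(-68,0,47.5))[0],'F caddy',(Rc.T@o['wrist_force']).round(1),'M',(Rc.T@o['moment']).round(2))
if len(sys.argv)>1:
    a=list(map(float,sys.argv[1:]))
    for x in rows(p,Rm,*tgt(*a[:3],dy=a[4] if len(a)>4 else 0),int(a[3])):print(x)
E
python3 nxt.py 70 110 30 5
```

```text
8.325 tip [  8.  -16.1 131.5] [ 1.81 25.09 -0.03] tail [-129.6  -20.4  195.9] F caddy [-0.6 -0.  -3.1] M [ 0.06 -0.51  0.02]
[-3.2, -13.62, -2.84, -0.98, -0.17, 0.32]
[-3.29, -13.55, -3.06, -0.98, -0.17, 0.32]
[-3.37, -13.48, -3.28, -0.98, -0.17, 0.32]
[-3.46, -13.4, -3.5, -0.98, -0.17, 0.32]
[-3.55, -13.32, -3.72, -0.98, -0.17, 0.32]
```

{"name": "drive_tool", "arguments": {"plan": [8,-3.2,-13.6,-2.8,-1,-0.2,0.3,8,-3.3,-13.6,-3.1,-1,-0.2,0.3,8,-3.4,-13.5,-3.3,-1,-0.2,0.3,8,-3.5,-13.4,-3.5,-1,-0.2,0.3,8,-3.6,-13.3,-3.7,-1,-0.2,0.3]}}

```text
time_s: 8.95
tool_pos: [0.5344, 0.26, 0.1728]
eef_rot: [[0.98, -0.17, -0.102], [-0.199, -0.848, -0.491], [-0.003, 0.502, -0.865]]
wrist_force: [0.6, 0.2, -2.6]
gripper_width: 0.0136
grasp_force: 40.0
```

```bash
python3 nxt.py 70 75 30 5
python3 - <<'E'
from h import *
from plant import r
a=r.grab_frame('wrist');b=r.grab_frame('scene')
cv2.imwrite('pics/c3.png',np.vstack([cv2.resize(a,(480,360))[:250],cv2.resize(b[220:345,210:370],(480,375))[:350]])[...,::-1])
E
```

```text
8.95 tip [ 69.   -0.2 109.8] [ 0.11 30.11  0.21] tail [-62.5  -0.4 186. ] F caddy [ 0.3 -0.5 -2.6] M [-0.03 -0.57  0.03]
[-0.05, -3.66, 5.95, 0.02, 0.03, 0.02]
[-0.05, -3.65, 5.95, 0.02, 0.03, 0.02]
[-0.06, -3.65, 5.95, 0.02, 0.03, 0.02]
[-0.06, -3.65, 5.95, 0.02, 0.03, 0.02]
[-0.07, -3.65, 5.95, 0.02, 0.03, 0.02]
```

View pics/c3.png

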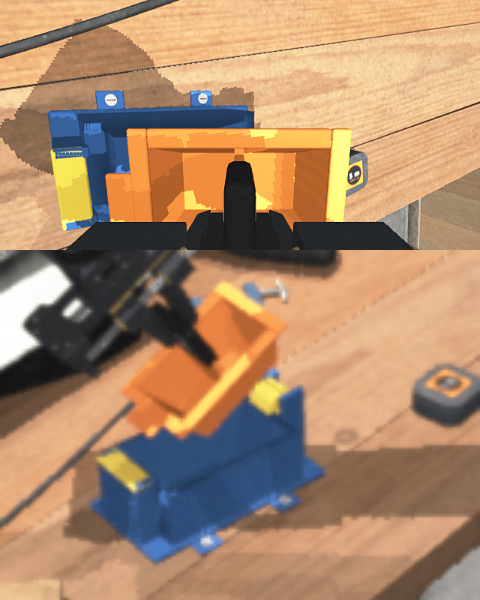

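The picture shows the tilted tub over the cavity, its tongue at about (117,195) beside the keeper at (75,190), and the tail clear above the latch. I'll check the tongue against the keeper in this view.

Run:
```python
from h import *
from plant import r
o=r.observe();p=np.array(o['tool_pos']);Rm=np.array(o['eef_rot'])
c=r.get_calibration('wrist');im=r.grab_frame('wrist')
W=lambda x:O+Rc@(np.array(x)/1000)
pt=[(84,18,50),(84,-18,50),(68,18,50),(68,-18,50),(68,46,50),(68,-46,50)]
print('tub pred',proj(c,[W(tipof(p,Rm,q)[0]) for q in pt]).round(1).tolist())
print('keeper pred',proj(c,[W(q) for q in[(76,28.5,74),(76,-28.5,74),(97,28.5,74),(97,-28.5,74)]]).round(1).tolist())
for nm,lo,hi in(('o',(5,150,90),(20,255,255)),('y',(22,130,110),(34,255,255))):
  for s,ce,m in blobs(hsv(im[:,:330],lo,hi),300):
    k,_=cv2.findContours(m.astype(np.uint8),cv2.RETR_EXTERNAL,cv2.CHAIN_APPROX_NONE)
    print(nm,s,cv2.approxPolyDP(max(k,key=cv2.contourArea),2.5,True)[:,0].tolist()[:30])
```

```text
tub pred [[146.0, 303.4], [138.0, 232.0], [178.9, 303.4], [172.2, 232.0], [183.6, 354.5], [166.7, 171.6]]
keeper pred [[128.4, 297.3], [115.9, 197.0], [86.0, 305.0], [70.0, 200.5]]
o [141, 171, 189, 138, 18276] [[169, 172], [174, 230], [141, 233], [147, 295], [164, 291], [169, 295], [247, 295], [249, 308], [265, 283], [279, 279], [281, 283], [297, 282], [303, 220], [311, 214], [329, 216], [329, 171]]
y [69, 198, 57, 109, 4065] [[70, 198], [86, 305], [84, 293], [90, 290], [98, 295], [102, 293], [105, 300], [118, 298], [121, 292], [123, 297], [125, 282], [119, 235], [110, 199], [94, 200], [97, 203], [89, 204], [88, 210], [87, 204], [84, 210], [83, 204], [80, 210], [77, 204], [76, 211]]
y [246, 253, 34, 26, 428] [[246, 255], [247, 278], [279, 278], [260, 271], [256, 257], [259, 253]]
```

{"name": "drive_tool", "arguments": {"plan": [8,0,-5,8.2,0,0,0,8,0,-5,8.2,0,0,0,8,0,-5,8.2,0,0,0,8,0,-5,8.2,0,0,0,8,0,-5,8.2,0,0,0]}}

```text
time_s: 9.72
tool_pos: [0.5343, 0.2604, 0.1241]
eef_rot: [[0.98, -0.169, -0.102], [-0.198, -0.849, -0.491], [-0.004, 0.501, -0.865]]
wrist_force: [0.2, -0.1, -3.1]
gripper_width: 0.0138
grasp_force: 40.0
```

```bash
python3 nxt.py 83 60 30 5
```

```text
9.725 tip [69.5  0.1 61.1] [ 0.17 30.07  0.23] tail [-62.1  -0.2 137.3] F caddy [-0.1 -0.2 -3.1] M [-0.01 -0.59 -0.  ]
[-0.02, -2.45, -1.14, 0.01, 0.03, 0.03]
[-0.02, -2.45, -1.14, 0.01, 0.03, 0.03]
[-0.02, -2.45, -1.14, 0.01, 0.03, 0.03]
[-0.03, -2.45, -1.14, 0.01, 0.03, 0.03]
[-0.03, -2.45, -1.14, 0.01, 0.03, 0.03]
```

{"name": "drive_tool", "arguments": {"plan": [8,0,-2.4,-1.1,0,0,0,8,0,-2.4,-1.1,0,0,0,8,0,-2.4,-1.1,0,0,0,8,0,-2.4,-1.1,0,0,0,8,0,-2.6,-1.3,0,0,0]}}

```text
time_s: 10.35
tool_pos: [0.5371, 0.274, 0.1239]
eef_rot: [[0.98, -0.169, -0.101], [-0.197, -0.849, -0.49], [-0.003, 0.501, -0.866]]
wrist_force: [-0.2, -1.5, -3.1]
gripper_width: 0.0135
grasp_force: 40.0
```

```bash
python3 nxt.py 84 60.5 20 5
```

```text
10.35 tip [83.4  0.1 61. ] [ 0.17 30.05  0.21] tail [-48.2  -0.3 137.1] F caddy [-1.6 -0.1 -3.1] M [-0.06 -0.42  0.02]
[-0.03, 0.43, 3.02, 2.01, 0.03, 0.03]
[-0.04, 0.53, 3.01, 2.01, 0.03, 0.03]
[-0.04, 0.64, 2.99, 2.01, 0.03, 0.03]
[-0.04, 0.74, 2.96, 2.01, 0.03, 0.03]
[-0.04, 0.84, 2.93, 2.01, 0.03, 0.03]
```

{"name": "drive_tool", "arguments": {"plan": [8,0,0.4,3,2,0,0,8,0,0.5,3,2,0,0,8,0,0.6,3,2,0,0,8,0,0.7,3,2,0,0,8,0,0.8,2.9,2,0,0]}}

```text
time_s: 10.98
tool_pos: [0.5351, 0.2643, 0.1117]
eef_rot: [[0.98, -0.185, -0.07], [-0.198, -0.922, -0.333], [-0.003, 0.341, -0.94]]
wrist_force: [1.1, -0.5, -3.8]
gripper_width: 0.0137
grasp_force: 40.0
```

```bash
python3 nxt.py 84.5 61 12 5
```

```text
10.975 tip [83.6  0.1 60.4] [ 0.11 19.92  0.19] tail [-59.4  -0.2 112.2] F caddy [-0.3 -1.1 -3.8] M [-0.02 -0.42  0.01]
[-0.02, 0.37, 2.18, 1.58, 0.03, 0.02]
[-0.02, 0.43, 2.17, 1.58, 0.03, 0.02]
[-0.03, 0.49, 2.16, 1.58, 0.03, 0.02]
[-0.03, 0.55, 2.15, 1.58, 0.03, 0.02]
[-0.03, 0.61, 2.13, 1.58, 0.03, 0.02]
```

{"name": "drive_tool", "arguments": {"plan": [8,0,0.3,2.2,1.6,0,0,8,0,0.4,2.2,1.6,0,0,8,0,0.4,2.2,1.6,0,0,8,0,0.5,2.1,1.6,0,0,8,0,0.5,2.1,1.6,0,0]}}

```text
time_s: 11.6
tool_pos: [0.534, 0.2596, 0.1017]
eef_rot: [[0.98, -0.192, -0.044], [-0.197, -0.959, -0.203], [-0.003, 0.207, -0.978]]
wrist_force: [0.1, -0.0, -2.8]
gripper_width: 0.0136
grasp_force: 40.0
```

```bash
python3 nxt.py 84.5 61.5 6 5
```

```text
11.6 tip [85.1  0.2 60.7] [ 0.11 11.96  0.2 ] tail [-63.6  -0.1  92.2] F caddy [-0.  -0.1 -2.8] M [-0.02 -0.25 -0.  ]
[-0.0, 0.57, 1.64, 1.19, 0.04, 0.02]
[-0.01, 0.6, 1.63, 1.19, 0.04, 0.02]
[-0.01, 0.64, 1.62, 1.19, 0.04, 0.02]
[-0.01, 0.67, 1.6, 1.19, 0.04, 0.02]
[-0.01, 0.7, 1.59, 1.19, 0.04, 0.02]
```

{"name": "drive_tool", "arguments": {"plan": [8,0,0.5,1.6,1.2,0,0,8,0,0.6,1.6,1.2,0,0,8,0,0.6,1.6,1.2,0,0,8,0,0.7,1.6,1.2,0,0,8,0,0.7,1.6,1.2,0,0]}}

```text
time_s: 12.22
tool_pos: [0.5333, 0.2556, 0.0946]
eef_rot: [[0.98, -0.196, -0.023], [-0.197, -0.975, -0.101], [-0.003, 0.104, -0.995]]
wrist_force: [-0.1, 3.0, 3.1]
gripper_width: 0.0137
grasp_force: 40.0
```

```bash
python3 nxt.py 84 62 3 5
```

```text
12.225 tip [84.9  0.  61.9] [0.08 5.95 0.18] tail [-66.2  -0.2  77.7] F caddy [2.9 0.7 3.1] M [ 0.2 -0.1 -0. ]
[-0.03, 0.41, 0.88, 0.59, 0.03, 0.02]
[-0.03, 0.42, 0.88, 0.59, 0.03, 0.02]
[-0.03, 0.43, 0.87, 0.59, 0.03, 0.02]
[-0.03, 0.44, 0.87, 0.59, 0.03, 0.02]
[-0.03, 0.45, 0.86, 0.59, 0.03, 0.02]
```

{"name": "drive_tool", "arguments": {"plan": [8,0,0.4,0.9,0.6,0,0,8,0,0.4,0.9,0.6,0,0,8,0,0.4,0.9,0.6,0,0,8,0,0.4,0.9,0.6,0,0,8,0,0.4,0.9,0.6,0,0]}}

```text
time_s: 12.85
tool_pos: [0.5336, 0.2536, 0.091]
eef_rot: [[0.98, -0.197, -0.012], [-0.197, -0.979, -0.05], [-0.002, 0.051, -0.999]]
wrist_force: [0.3, 3.8, 6.0]
gripper_width: 0.0137
grasp_force: 40.1
```

```bash
python3 nxt.py 84 62.5 0 5
```

```text
12.85 tip [84.7 -0.7 62.6] [0.08 2.94 0.09] tail [-67.1  -0.9  70.4] F caddy [3.8 0.4 6. ] M [-0.03 -0.4  -0.03]
[-0.16, 0.36, 0.9, 0.59, 0.02, 0.02]
[-0.16, 0.37, 0.89, 0.59, 0.02, 0.02]
[-0.16, 0.38, 0.89, 0.59, 0.02, 0.02]
[-0.16, 0.39, 0.89, 0.59, 0.02, 0.02]
[-0.16, 0.4, 0.88, 0.59, 0.02, 0.02]
```

{"name": "drive_tool", "arguments": {"plan": [8,0,0.4,0.9,0.6,0,0,8,0,0.4,0.9,0.6,0,0,8,0,0.4,0.9,0.6,0,0,8,0,0.4,0.9,0.6,0,0,8,0,0.4,0.9,0.6,0,0]}}

```text
time_s: 13.48
tool_pos: [0.5321, 0.2513, 0.0862]
eef_rot: [[0.98, -0.198, -0.004], [-0.198, -0.98, 0.001], [-0.004, -0.0, -1.0]]
wrist_force: [-2.4, 5.1, 7.5]
gripper_width: 0.0139
grasp_force: 40.0
```

```bash
python3 nxt.py 84 62.5 0 5
```

```text
13.475 tip [83.5  0.4 62.2] [ 0.05 -0.02  0.23] tail [-68.5   0.3  62.1] F caddy [4.5 3.3 7.5] M [ 0.33 -0.6   0.08]
[0.04, -0.1, -0.07, -0.0, 0.05, 0.01]
[0.04, -0.1, -0.07, -0.0, 0.05, 0.01]
[0.04, -0.1, -0.07, -0.0, 0.05, 0.01]
[0.04, -0.1, -0.07, -0.0, 0.05, 0.01]
[0.04, -0.1, -0.07, -0.0, 0.05, 0.01]
```

{"name": "drive_tool", "arguments": {"plan": [8,0,0,0.6,0,0,0,8,0,0,0.6,0,0,0,8,0,0,0.4,0,0,0,8,0,0,0,0,0,0,8,0,0,0,0,0,0]}}

```text
time_s: 14.1
tool_pos: [0.5321, 0.2512, 0.0862]
eef_rot: [[0.98, -0.197, -0.004], [-0.197, -0.98, 0.0], [-0.004, 0.0, -1.0]]
wrist_force: [-4.2, 2.4, 12.3]
gripper_width: 0.0133
grasp_force: 40.0
```

```bash
python3 nxt.py
python3 - <<'E'
from h import *
from plant import r
a=r.grab_frame('wrist');b=r.grab_frame('scene')
cv2.imwrite('pics/c4.png',np.vstack([a[100:340,100:580],cv2.resize(b[240:340,225:345],(420,350),interpolation=cv2.INTER_CUBIC)[:,:].repeat(1,0) if 0 else cv2.copyMakeBorder(cv2.resize(b[240:340,225:345],(420,350),interpolation=cv2.INTER_CUBIC),0,0,0,60,0)])[...,::-1])
E
```

```text
14.1 tip [83.3  0.3 62.1] [0.07 0.03 0.2 ] tail [-68.7   0.1  62.1] F caddy [ 1.6  4.6 12.3] M [ 0.69 -0.13  0.08]
```

View pics/c4.png

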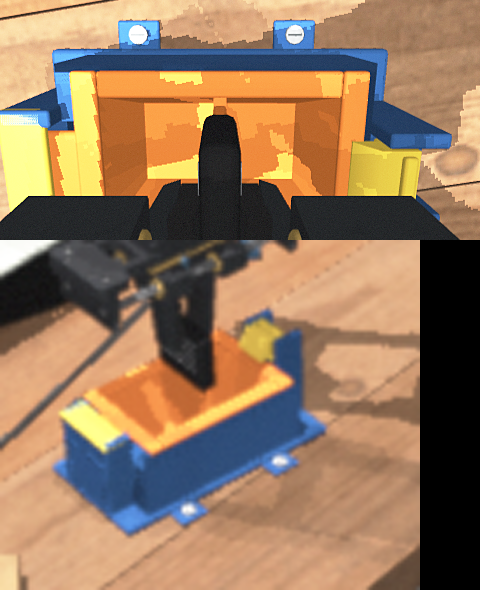

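Run:
```python
from h import *
from plant import r
c=r.get_calibration('wrist');im=r.grab_frame('wrist');W=lambda x:O+Rc@(np.array(x)/1000)
for d in(0,5):
    print(d,'front',proj(c,[W((-63-d,y,z)) for z in(67,68.5) for y in(-14,14)]).round(1).tolist(),'bevel top',proj(c,[W((-71.5-d,y,83)) for y in(-14,14)]).round(1).tolist(),'top -75.5',proj(c,[W((-71.5-d,y,87)) for y in(-14,14)]).round(1).tolist())
print('keeper',proj(c,[W((76,y,74)) for y in(-28.5,28.5)]).round(1).tolist(),'flange tail',proj(c,[W((-68,y,65)) for y in(-46,-20)]).round(1).tolist(),'side',proj(c,[W((x,-46,65)) for x in(-68,68)]).round(1).tolist())
h=cv2.cvtColor(im,cv2.COLOR_RGB2HSV)
for row in(246,256,266,280):print(row,[(x,h[row,x].tolist()) for x in range(436,530,4)])
```

```text
0 front [[452.6, 241.4], [447.6, 297.3], [453.6, 242.3], [448.5, 298.6]] bevel top [[483.9, 251.9], [477.3, 312.0]] top -75.5 [[487.6, 254.8], [480.6, 316.1]]
5 front [[463.4, 241.4], [458.0, 297.3], [464.5, 242.3], [459.0, 298.6]] bevel top [[495.7, 251.9], [488.6, 312.0]] top -75.5 [[499.5, 254.9], [492.1, 316.1]]
keeper [[142.9, 213.5], [156.1, 331.1]] flange tail [[468.5, 171.5], [463.2, 227.8]] side [[468.5, 171.5], [164.7, 171.0]]
246 [(436, [12, 198, 188]), (440, [13, 189, 246]), (444, [15, 181, 251]), (448, [15, 180, 252]), (452, [26, 173, 162]), (456, [24, 174, 226]), (460, [25, 173, 231]), (464, [25, 174, 239]), (468, [24, 178, 192]), (472, [24, 176, 177]), (476, [23, 181, 178]), (480, [23, 172, 185]), (484, [24, 180, 184]), (488, [135, 13, 76]), (492, [107, 170, 147]), (496, [107, 161, 163]), (500, [107, 158, 161]), (504, [107, 167, 154]), (508, [107, 164, 134]), (512, [108, 166, 137]), (516, [107, 166, 138]), (520, [106, 163, 136]), (524, [107, 165, 136]), (528, [107, 163, 172])]
256 [(436, [12, 201, 151]), (440, [13, 192, 234]), (444, [13, 188, 240]), (448, [13, 194, 239
[... 871 characters left out ...]
5, 173]), (508, [26, 171, 239]), (512, [26, 169, 241]), (516, [26, 169, 241]), (520, [9, 89, 183]), (524, [16, 98, 251]), (528, [16, 97, 250])]
280 [(436, [12, 196, 209]), (440, [14, 191, 240]), (444, [13, 194, 238]), (448, [14, 190, 215]), (452, [24, 177, 202]), (456, [24, 177, 207]), (460, [23, 177, 212]), (464, [23, 178, 218]), (468, [24, 175, 224]), (472, [24, 175, 226]), (476, [24, 178, 228]), (480, [25, 175, 232]), (484, [25, 172, 233]), (488, [25, 174, 234]), (492, [25, 174, 234]), (496, [25, 174, 236]), (500, [23, 176, 152]), (504, [24, 176, 228]), (508, [26, 169, 241]), (512, [26, 174, 239]), (516, [25, 177, 229]), (520, [13, 105, 179]), (524, [13, 108, 185]), (528, [13, 103, 188])]
```

The latch front is at column ~451, which matches the sprung-out position (450 to 453; pushed back would be about 462). So the latch has snapped over the flange. I ease off the push, then release and retreat.

{"name": "drive_tool", "arguments": {"plan": [8,0,0,-1.2,0,0,0,30,0,0,0,0,0,0,45,0,0,0,0,0,0,45,0,0,0,0,0,0,45,0,0,0,0,0,0]}}

```text
time_s: 14.88
tool_pos: [0.532, 0.2506, 0.0849]
eef_rot: [[0.98, -0.198, -0.004], [-0.198, -0.98, -0.001], [-0.004, 0.002, -1.0]]
wrist_force: [-0.0, -1.0, 0.1]
gripper_width: 0.045
grasp_force: 0.0
```

{"name": "drive_tool", "arguments": {"plan": [45,0,0,-8,0,0,0,45,0,0,-25,0,0,0,45,0,0,-40,0,0,0,45,0,0,-50,0,0,0,45,0,0,-30,0,0,0]}}

```text
time_s: 15.5
tool_pos: [0.5339, 0.2515, 0.2423]
eef_rot: [[0.98, -0.197, 0.001], [-0.197, -0.98, 0.001], [0.0, -0.001, -1.0]]
wrist_force: [1.3, -0.5, -0.7]
gripper_width: 0.0447
grasp_force: 0.0
```

{"name": "drive_tool", "arguments": {"plan": [45,0,0,-10,0,0,0,45,0,0,0,0,0,0,45,0,0,0,0,0,0,45,0,0,0,0,0,0,45,0,0,0,0,0,0]}}

```text
time_s: 16.12
tool_pos: [0.5323, 0.2508, 0.2471]
eef_rot: [[0.98, -0.197, -0.005], [-0.197, -0.98, -0.001], [-0.005, 0.002, -1.0]]
wrist_force: [-0.9, -0.5, -1.2]
gripper_width: 0.0449
grasp_force: 0.0
```

Run:
```python
from h import *
from plant import r
c=r.get_calibration('wrist');im=r.grab_frame('wrist');W=lambda x:O+Rc@(np.array(x)/1000)
print('nose',proj(c,[W((-63,y,68)) for y in(-14,14)]).round(1).tolist(),'pushed',proj(c,[W((-68,y,68)) for y in(-14,14)]).round(1).tolist())
print('flange',proj(c,[W((x,y,65)) for x in(-68,68) for y in(-46,46)]).round(1).tolist())
cv2.imwrite('pics/w5.png',im[...,::-1])
```

```text
nose [[393.0, 187.4], [391.4, 220.3]] pushed [[399.1, 187.4], [397.3, 220.3]]
flange [[400.4, 147.9], [394.9, 255.1], [233.7, 147.6], [239.2, 255.0]]
```

View pics/w5.png

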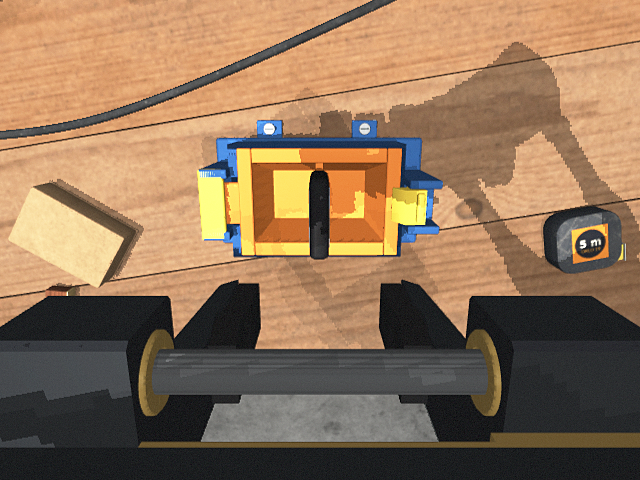

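The tub sits level inside the caddy, with its flange spanning (238,148) to (400,256). The tongue is under the keeper at (225,205), and the latch nose at (392,205) covers the flange edge. The gripper is clear, so I hand it in.

```bash
python3 -c "
from plant import r
print(r.finish_job())"
```

```text
the job is handed in; nothing more can be done
None
```

The tub is back in the caddy with its tongue under the keeper and the latch snapped out over its rim; I released it and handed the job in at about 16 s, and no other item was touched.

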